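Wedge a dry test piece off the drying rail

TASK

The blue-glazed test piece is dry. Take the yellow wedge from its wooden holder, push it down between the ears of the spring clip that holds the blue piece on the rail, until the clip spreads and the piece drops into the rack's tray, then stand the wedge back in its holder as it was. Do not touch the blue piece with the gripper, and leave the terracotta piece hanging where it is.

Things in the scene. Friction and masses are not known exactly. Their poses are not given: they have to be found in the camera images.
- wedge: Yellow wedge hanging point-down in a fixed wooden holder (76x54 mm, rim 54 mm high, 5 to 8 mm play; wedge's start is centred). Origin: middle of tip edge, its lowest point; z up. Tip edge along y, 24 mm long, 4 mm thick; faces slope 31 deg each way in x up to z=42. Flange 80x60 mm z=42-47 rests on the rim; black 24x24 mm handle z=47-102: grasp it. 120 g. A half turn about z is equal.
- blue_piece: Blue block 36x28x20 mm under a steel spring clip hung on the rail, 100 g. Origin: centre of underside; z up, rail along y. Rail axis at z=46, its top 52. The clip's legs at +x and -x hug the rail; above it they flare as ears 18 mm wide (y), tips at z=86, 24 mm apart. A wedge tip edge along y pressed down between them (about 5 N) to 1-5 mm above the rail's top spreads them: the piece drops 60 mm.
- terracotta_piece: The same kind of piece, clip, origin and axes, but with a red-brown block; it hangs on the same rail, 90 to 130 mm from the blue one, on either side of it. It stays.
- rack: Drying rack fixed to the table: grey tray 120 (x) by 240 (y) mm, walls 28 mm high, cork mat with its top at z=10 mm, and over it a 12 mm steel rail along y (axis x=0, z=120 mm) between two posts at y=+-105 mm, 132 mm high. Origin: centre of the tray's underside on the table; z up.

How it is judged:
By the outcome, as a careful person would: the job done as asked, in the order asked, and still so for the second after the job is handed in, with the robot touching nothing.
It also fails if it takes over 46 s, if anything falls off the work surface, if the arm or the gripper's body presses on something with over 40 N, if the wrist force passes 120 N, or if a joint passes its speed limit or range.

ROBOT

A 7-joint arm with a two-finger parallel gripper is mounted at the origin on a cart in front of the work surface, level with it; the furniture and walls round the work are solid. World frame = base frame: x ahead of the robot, y to its left, z up, the work surface at z = 0. Lengths are in m, angles in rad, forces in N, time in s.
With the tool pointing down it reaches from about 0.4 to 0.85 m from the base axis. Payload 10.4 kg.
Tool frame: the origin (TCP) lies at the very end of the fingers, on their centre line; the grasp point (between the pads) lies 19 mm behind it; y points along the fingers, x is the direction in which the jaws open and shut, and the axes are right-handed (so a half turn about y gives the same grasp; the last joint's range is limited). The gripper opens to 87 mm and grips with 3 to 60 N. Pads are 19 mm wide; open, the fingers measure 117 mm over their backs; the gripper's body (75 mm by 190 mm) begins 51 mm behind the grasp point.
Start: joints at [1.25, 0.332, -0.065, 1.46, 0.022, 1.35, -0.088], TCP at [0.183, -0.598, 0.223] pointing down, gripper open.
Joint ranges: [-2.6, 2.6], [-0.5, 2.12], [-1.47, 1.34], [0.16, 2.42], [-1.27, 4.41], [0.06, 2.06], [-2.6, 2.6]. Speed limits (rad/s): [2.22, 2.22, 2.79, 2.79, 3.14, 3.14, 3.14].

INTERFACE

Orientations are given as a unit quaternion [x, y, z, w].
In Python, from bench import readout, vision, r gives the robot as it stands.
- The arm moves only by the tool arm_command, never from a script. Its argument "targets" is a list that holds one entry, the list of rows, each a list of 6 numbers: the shift along the tool's x, y, z in m, then the turn, a rotation vector about the tool's x, y, z in degrees. A call has 1 to 12 rows; each row shifts and turns the commanded pose from where the row before left it, along the tool's axes as they then stand; what a row does not reach is not made up. A row lasts 1/12 s, in which the tool goes at most 41.7 mm and 7.16 degrees, less where a joint would pass 70% of its speed; a pose out of reach is approached as far as the arm can. A call is refused whole if a number of a shift passes 0.0417 or a number of a turn 7.16, either way. A call with a gripper value outside its range is refused whole. "hand" is the opening, from 0 (shut) to 1 (fully open), set as the call begins (left out, the last holds). The fingers move at their own pace and stop on an object; "grip_force" is the grip in N (left out, the last holds). Time passes only in rows, so rows that do not move let the fingers close. It gives the time, the measured TCP pose, the force and the opening at its end, in the units of the state.
- readout.read_state(): the state, without advancing time (a new reading comes with each control period).
- vision.camera(name): name is "scene" or "side" or "wrist"; returns a dict with "pixels" (480x640x3 uint8, blue, green, red), "fovy" (degrees; the focal length in pixels is half the picture's height over the tangent of half this angle, whatever the lens; pixels are square), "cx", "cy" (the principal point, pixels), "R" (3x3) and "t" (3): a world point X has camera coordinates R X + t; the wrist camera has in their place "mount" (4x4, takes a point from camera to tool coordinates, whose origin is the TCP and whose axes are the tool frame's). Camera axes: x right, y down, z forward; pixel columns grow to the right and rows downward; lengths in m; the calibration is good to about 2 mm. A picture is of the moment at which its call begins: read the wrist's pose just before it. There is no depth.
- r.close_job(): hands the job in, once; it reports no verdict.
The state is a dict: "time": time; "joint_positions": joint angles; "joint_vel": joint speeds; "joint_torque": joint torques, N m; "ee_pos": TCP position; "eef_rot": TCP orientation; "ft_force": force on the tool from outside, world axes, zero at the start; "torque": the same for the moment, N m; "width": finger opening in m.
Only numpy, scipy, OpenCV 4.12 (cv2) and the standard library are available. Lean on these libraries where they do the work, as an engineer would, in place of code of your own. Each camera call takes 0.05 s, during which the arm holds its last target.

## Working session

There is one attempt and no reset: what is moved stays moved. The work goes in short steps, Python scripts to look and compute and a tool call to move; the robot and the scene stay as the last step left them, time stands still between calls to the robot, and variables do not carry over. Pictures are saved under pics/ and viewed, and the job is handed in when it is done.

Besides the shell and the picture viewer there is one more tool, called after "Request:" as name(argument=value, ...), one argument or row to a line, values as JSON. arm_command: Moves the arm, as the interface text tells. Its arguments: {"type":"object","properties":{"targets":{"type":"array","items":{"type":"array","items":{"type":"array","items":{"type":"number"}}}},"hand":{"type":"number"},"grip_force":{"type":"number"}},"required":["targets"]}

```bash
ls; mkdir -p pics
python3 - <<'E'
from bench import readout, vision, r
import cv2
print(readout.read_state())
for n in ["scene","side","wrist"]:
    c=vision.camera(n); cv2.imwrite(f"pics/{n}0.png",c["pixels"]); print(n,{k:v for k,v in c.items() if k!="pixels"})
E
```

```text
pics
{'time': 0.0, 'joint_positions': array([ 1.25040903,  0.3328751 , -0.06467044,  1.46094134,  0.02162204,
        1.34990593, -0.08854696]), 'joint_vel': array([ 0.00049314,  0.0008748 ,  0.00046044, -0.00149902,  0.0016206 ,
       -0.00047904, -0.001737  ]), 'joint_torque': array([ 2.29689413e-04, -6.23272562e+01,  2.46732304e-02, -3.89893055e+01,
       -6.13057776e-02,  3.99638282e-02,  1.72192599e-04]), 'ee_pos': array([ 0.18323407, -0.59712956,  0.22175185]), 'eef_rot': array([-0.56835674,  0.420737  , -0.41988237,  0.56890227]), 'ft_force': array([-0.11520363,  0.59127567, -0.72450367]), 'torque': array([0.0010632 , 0.0018081 , 0.02833752]), 'width': 0.08732118533497173}
scene {'fovy': 49.36518748373388, 'cx': 325.65711981659047, 'cy': 233.889575230005, 'R': array([[ 0.97677555, -0.21424523, -0.00291512],
       [-0.17816774, -0.80458517, -0.56647945],
       [ 0.11902006,  0.55384265, -0.82407071]]), 't': array([-0.53971812,  0.23405935,  0.78909471])}
side {'fovy': 57.422031536264896, 'cx': 328.93484437877885, 'cy': 247.36924754502706, 'R': array([[ 0.98144506, -0.19159309, -0.00759451],
       [-0.10538297, -0.50589335, -0.85613454],
       [ 0.16018745,  0.84104935, -0.51669718]]), 't': array([-0.53490861,  0.19828373,  0.68816394])}
wrist {'fovy': 71.49654780446843, 'cx': 319.6140110282634, 'cy': 236.8060964432407, 'mount': array([[ 9.99998742e-01, -8.14463343e-04, -1.36105159e-03,
         1.47496455e-03],
       [ 1.07540238e-03, -2.82602472e-01,  9.59236512e-01,
        -1.62555251e-01],
       [-1.16589952e-03, -9.59236769e-01, -2.82601240e-01,
         7.93102312e-02],
       [ 0.00000000e+00,  0.00000000e+00,  0.00000000e+00,
         1.00000000e+00]])}
```

View pics/scene0.png

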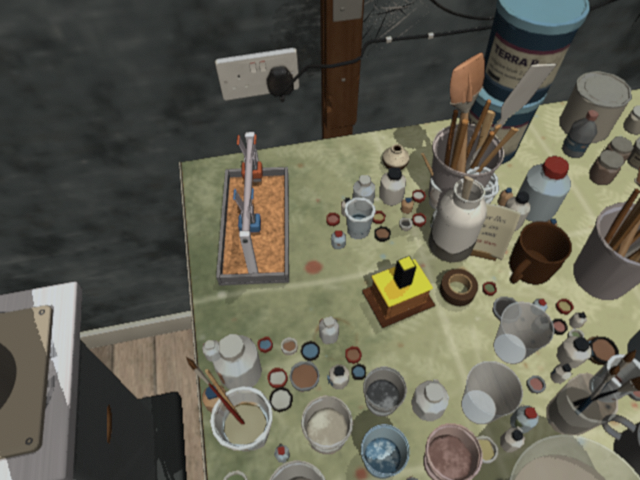

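View pics/side0.png

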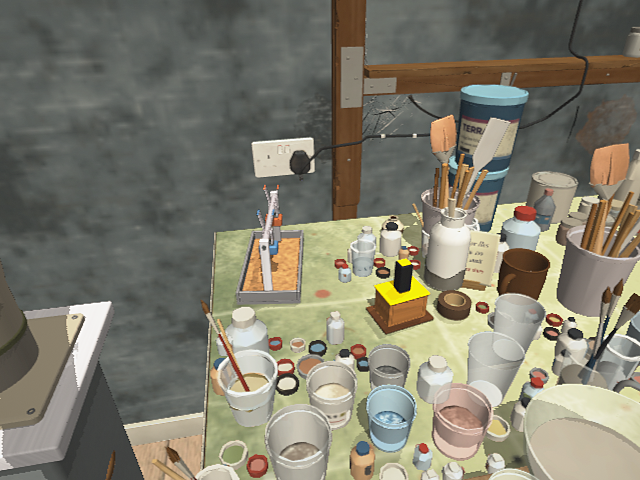

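View pics/wrist0.png

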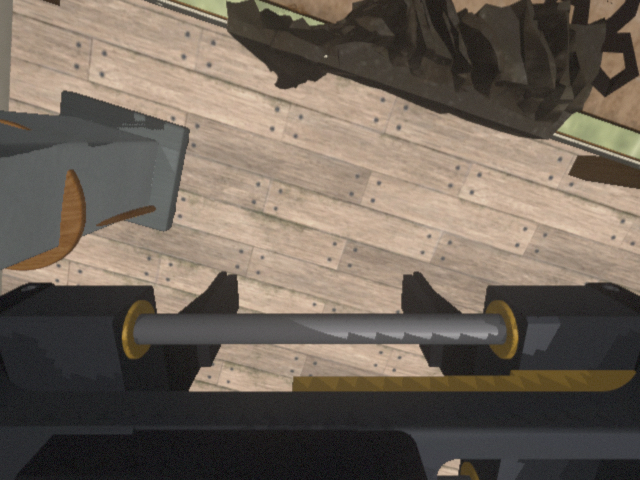

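The scene view shows the yellow wedge at about (405,280), the rack at (255,225) and the blue block at (255,222). The terracotta piece is at about (250,170), beyond the blue one. I'll zoom in and measure.

```bash
cat > h.py <<'E'
import numpy as np, cv2, sys
sys.path.insert(0,'.')
from bench import readout, vision, r
from scipy.spatial.transform import Rotation as Ro
def cam(n):
    s=readout.read_state(); c=vision.camera(n)
    f=240/np.tan(np.radians(c["fovy"])/2); c["f"]=f
    if n=="wrist":
        T=np.eye(4);T[:3,:3]=Ro.from_quat(s["eef_rot"]).as_matrix();T[:3,3]=s["ee_pos"]
        M=T@c["mount"]; c["R"]=M[:3,:3].T; c["t"]=-c["R"]@M[:3,3]
    return c
def ray(c,u,v):
    d=np.array([(u-c["cx"])/c["f"],(v-c["cy"])/c["f"],1.]); return -c["R"].T@c["t"], c["R"].T@d
def onz(c,u,v,z):
    o,d=ray(c,u,v); return o+d*(z-o[2])/d[2]
def proj(c,X):
    p=c["R"]@np.asarray(X,float)+c["t"]; return np.array([c["cx"],c["cy"]])+c["f"]*p[:2]/p[2]
def tri(c1,p1,c2,p2):
    A=[];b=[]
    for c,p in((c1,p1),(c2,p2)):
        o,d=ray(c,*p);d/=np.linalg.norm(d);P=np.eye(3)-np.outer(d,d);A.append(P);b.append(P@o)
    return np.linalg.lstsq(np.vstack(A),np.hstack(b),rcond=None)[0]
def crop(c,x0,y0,w,h,k,name):
    cv2.imwrite("pics/"+name,cv2.resize(c["pixels"][y0:y0+h,x0:x0+w],None,fx=k,fy=k,interpolation=cv2.INTER_CUBIC))
def mask(c,lo,hi):
    return cv2.inRange(cv2.cvtColor(c["pixels"],cv2.COLOR_BGR2HSV),np.array(lo),np.array(hi))
def big(m):
    n,l,s,ce=cv2.connectedComponentsWithStats(m); i=1+np.argmax(s[1:,4]); return (l==i).astype(np.uint8),s[i],ce[i]
E
python3 - <<'E'
from h import *
S=cam("scene");D=cam("side")
crop(S,200,115,130,180,3,"s1.png");crop(S,350,240,110,90,5,"s2.png")
crop(D,230,170,90,140,4,"d1.png");crop(D,350,245,110,90,5,"d2.png")
for c in(S,D):
    m,s,ce=big(mask(c,(22,150,90),(35,255,255)))
    print(s,ce)
    k=cv2.findContours(m,0,2)[0][0]; k=cv2.convexHull(k)
    P=np.array([onz(c,*p[0],.054+.005)[:2] for p in k]).astype(np.float32)
    rr=cv2.minAreaRect(P*1000); print("flange top",rr)
E
```

```text
[ 372  257   60   50 1401] [400.90863669 283.61741613]
flange top ((675.4963989257812, 8.76541519165039), (80.2490234375, 68.75830841064453), 11.40130615234375)
[374 276  56  30 764] [400.78010471 291.81675393]
flange top ((676.1347045898438, 4.84832763671875), (81.37162017822266, 62.257930755615234), 10.978276252746582)
```

```bash
python3 -c "
import cv2,numpy as np
a=[cv2.imread('pics/'+n) for n in('s1.png','s2.png')];b=[cv2.imread('pics/'+n) for n in('d1.png','d2.png')]
for n,l in(('S',a),('D',b)):
  H=max(i.shape[0] for i in l);o=np.hstack([cv2.copyMakeBorder(i,0,H-i.shape[0],0,0,0) for i in l]);print(o.shape);cv2.imwrite('pics/c%s.png'%n,o[:,:])
"
```

```text
(540, 940, 3)
(560, 910, 3)
```

```bash
python3 -c "
import cv2
for n in 'SD':
  i=cv2.imread('pics/c%s.png'%n); cv2.imwrite('pics/v%s.png'%n,cv2.resize(i,(800,int(i.shape[0]*800/i.shape[1]))))"
```

```text
(no output)
```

View pics/vS.png

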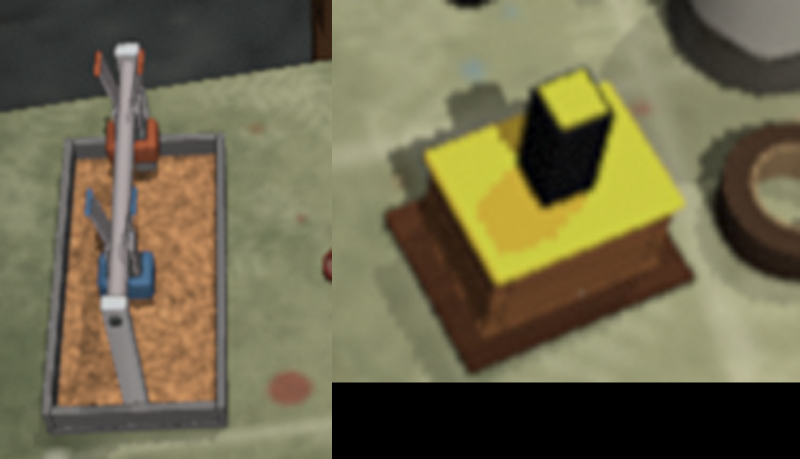

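View pics/vD.png

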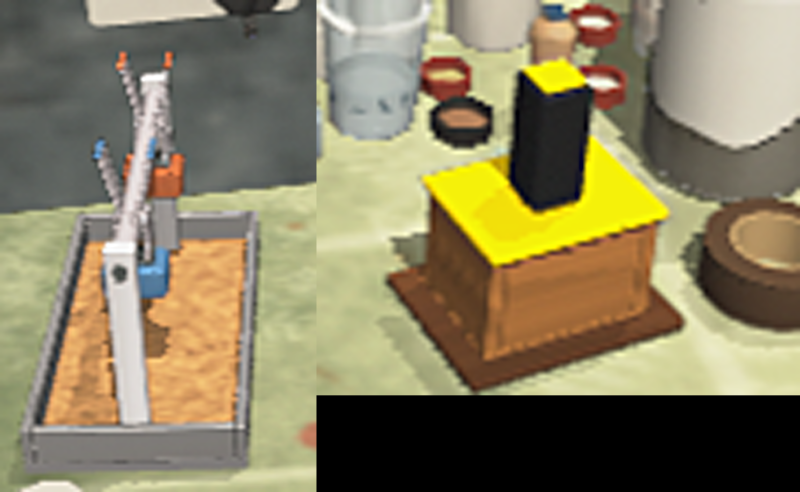

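Run:
```python
from h import *
np.set_printoptions(precision=4,suppress=True)
S=cam("scene");D=cam("side")
def sS1(u,v): k=800/940; return (u/k/3+200,v/k/3+115)
def sS2(u,v): k=800/940; return ((u/k-390)/5+350,v/k/5+240)
def sD1(u,v): k=800/910; return (u/k/4+230,v/k/4+170)
def sD2(u,v): k=800/910; return ((u/k-360)/5+350,v/k/5+245)
h1,h2=sS2(574,99),sD2(553,77)
print("handle top tri",tri(S,h1,D,h2),onz(S,*h1,.114),onz(D,*h2,.114))
# flange corners: left, near, right
for n,a,b in(("L",(425,153),(423,181)),("N",(500,283),(492,266)),("R",(684,206),(668,215))):
    print(n,tri(S,sS2(*a),D,sD2(*b)),onz(S,*sS2(*a),.059),onz(D,*sD2(*b),.059))
print("near post top",tri(S,sS1(114,304),D,sD1(120,250)),onz(S,*sS1(114,304),.132),onz(D,*sD1(120,250),.132))
print("far post top",tri(S,sS1(127,50),D,sD1(154,77)),onz(S,*sS1(127,50),.132),onz(D,*sD1(154,77),.132))
for n,a,b in(("nL",(46,412),(25,462-28)),("nR",(223,408),(245,430)),("fL",(70,142),(85,216)),("fR",(222,138),(258,216))):
    print("tray",n,onz(S,*sS1(*a),.028),onz(D,*sD1(*b),.028))
for n,u,v,z in(("jar",470,160,.15),("vase",470,195,.15),("tape",459,287,.03),("bluecup",360,212,.06),("whitejars",392,180,.06),("glass",525,322,.1),("whitebottle",237,350,.08),("edge",193,300,0),("tan brush",465,60,.25),("metal brush",530,85,.25)): print(n,onz(S,u,v,z))
```

```text
handle top tri [0.6771 0.0056 0.115 ] [0.6783 0.006  0.114 ] [0.6768 0.0072 0.114 ]
L [0.6338 0.0275 0.0563] [0.6336 0.0259 0.059 ] [0.6322 0.024  0.059 ]
N [ 0.6455 -0.03    0.0556] [ 0.6458 -0.0319  0.059 ] [ 0.6427 -0.0338  0.059 ]
R [ 0.7212 -0.0156  0.0577] [ 0.7207 -0.0163  0.059 ] [ 0.7203 -0.0172  0.059 ]
near post top [0.4489 0.0991 0.1308] [0.4493 0.0981 0.132 ] [0.4484 0.097  0.132 ]
far post top [0.4841 0.3037 0.1334] [0.4849 0.305  0.132 ] [0.4834 0.307  0.132 ]
tray nL [0.3911 0.097  0.028 ] [0.3895 0.0941 0.028 ]
tray nR [0.5039 0.0751 0.028 ] [0.5041 0.0741 0.028 ]
tray fL [0.4319 0.3258 0.028 ] [0.4321 0.3278 0.028 ]
tray fR [0.5437 0.3051 0.028 ] [0.5442 0.3043 0.028 ]
jar [0.8261 0.1514 0.15  ]
vase [0.7994 0.0829 0.15  ]
tape [ 0.7732 -0.0091  0.03  ]
bluecup [0.6468 0.1524 0.06  ]
whitejars [0.7212 0.2097 0.06  ]
glass [ 0.8167 -0.1155  0.1   ]
whitebottle [ 0.4111 -0.0606  0.08  ]
edge [0.3426 0.0777 0.    ]
tan brush [0.8415 0.2741 0.25  ]
metal brush [0.9169 0.1955 0.25  ]
```

Run:
```python
from h import *
np.set_printoptions(precision=4,suppress=True)
s=readout.read_state(); M=Ro.from_quat(s["eef_rot"]).as_matrix();print(M, "yaw toolx",np.degrees(np.arctan2(M[1,0],M[0,0])))
S=cam("scene");D=cam("side")
crop(S,410,20,180,250,3,"s3.png"); crop(D,400,70,160,230,3,"d3.png")
a=cv2.imread("pics/s3.png")[:600];b=cv2.imread("pics/d3.png")[:600]
b=cv2.resize(b,None,fx=.5,fy=.5);a=cv2.resize(a,None,fx=.5,fy=.5)
```

```text
[[ 0.2934 -0.0001  0.956 ]
 [-0.956   0.0002  0.2934]
 [-0.0002 -1.      0.    ]] yaw toolx -72.93738507987763
```

Request:
arm_command(
  targets=[
    [[0,-0.04,0,0,0,0],[0,-0.04,0,0,0,0],[0,-0.04,0,0,0,0],[0,-0.03,0,0,0,0],[-0.015,-0.02,0.022,0,0,0],[-0.02,0,0.03,0,0,0],[-0.02,0,0.03,0,0,0],[-0.02,0,0.03,0,0,0],[-0.02,0,0.03,0,0,0],[-0.02,0,0.03,0,0,0],[-0.02,0,0.03,0,0,0],[-0.02,0,0.03,0,0,0]],
  ],
  hand=1,
  grip_force=45,
)

```text
time: 1.45
ee_pos: [0.3605, -0.3797, 0.3928]
eef_rot: [0.569, -0.42, 0.421, -0.568]
ft_force: [1.1, -0.1, 0.4]
width: 0.0868
```

Request:
arm_command(
  targets=[
    [[-0.02,0,0.03,0,1,0],[-0.02,0,0.03,0,1,0],[-0.02,0,0.03,0,1,0],[-0.02,0,0.03,0,1,0],[-0.02,0,0.03,0,1,0],[-0.02,0,0.03,0,1,0],[-0.02,0,0.03,0,0,0],[-0.02,0,0.03,0,0,0],[-0.02,0,0.03,0,0,0],[-0.02,0,0.03,0,0,0]],
  ],
)

```text
time: 2.28
ee_pos: [0.6071, -0.1171, 0.3927]
eef_rot: [-0.546, 0.449, -0.45, 0.546]
ft_force: [-0.0, -0.2, 0.3]
width: 0.0871
```

```bash
cat >> h.py <<'E'
def st():
    s=readout.read_state(); M=Ro.from_quat(s["eef_rot"]).as_matrix()
    print("t",round(s["time"],2),"p",s["ee_pos"].round(4),"yaw",np.degrees(np.arctan2(M[1,0],M[0,0])).round(2),"down",M[:,1].round(4),"F",s["ft_force"].round(2),"T",s["torque"].round(3),"w",round(s["width"],4)); return s,M
def go(X,yaw=None):
    s=readout.read_state(); M=Ro.from_quat(s["eef_rot"]).as_matrix()
    print("tool delta",(M.T@(np.asarray(X)-s["ee_pos"])).round(4))
E
python3 - <<'E'
from h import *
st();go([.677,.0055,.35])
c=cam("wrist");cv2.imwrite("pics/w1.png",c["pixels"])
E
```

```text
t 2.28 p [ 0.6071 -0.1171  0.3927] yaw -78.97 down [ 5.e-04 -3.e-04 -1.e+00] F [-0.04 -0.16  0.32] T [-0.002  0.011 -0.024] w 0.0871
tool delta [-0.107   0.0427  0.0921]
```

Request:
arm_command(
  targets=[
    [[-0.02,0.02,0.02,0,0,0],[-0.02,0.02,0.02,0,0,0],[-0.02,0.02,0.02,0,0,0],[-0.02,0.02,0.015,0,0,0],[-0.02,0.02,0.012,0,0,0],[0,0.02,0,0,0,0],[0,0,0,0,0,0],[0,0,0,0,0,0]],
  ],
)

```text
time: 3.0
ee_pos: [0.6719, -0.0043, 0.272]
eef_rot: [0.546, -0.45, 0.449, -0.545]
ft_force: [0.4, -0.4, 0.8]
width: 0.087
```

Run:
```python
from h import *
st();go([.677,.0055,.25])
c=cam("wrist");cv2.imwrite("pics/w1.png",c["pixels"])
st()
```

```text
t 3.0 p [ 0.6719 -0.0043  0.272 ] yaw -78.96 down [-1.8e-03 -7.0e-04 -1.0e+00] F [ 0.44 -0.36  0.76] T [-0.022 -0.022  0.006] w 0.087
tool delta [-0.0086  0.022   0.0069]
t 3.05 p [ 0.6725 -0.0047  0.2736] yaw -79.02 down [ 6.e-04 -7.e-04 -1.e+00] F [-0.03 -0.83  0.53] T [-0.038 -0.025 -0.023] w 0.087
```

View pics/w1.png

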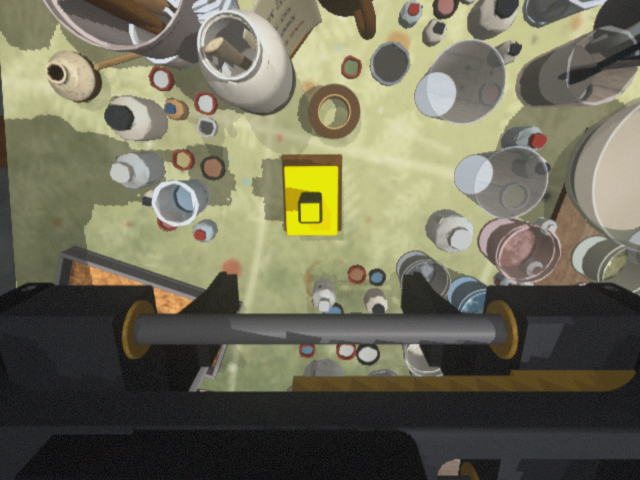

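The wrist view shows the wedge flange squarely at (312,200), with its handle top at (311,212). Nothing stands between the fingers and the wedge. I'll refine its pose from this view.

Run:
```python
from h import *
np.set_printoptions(precision=4,suppress=True)
c=cam("wrist"); s,M=st()
m=mask(c,(22,150,90),(35,255,255)); n,l,ss,ce=cv2.connectedComponentsWithStats(m); print([ (list(a),b) for a,b in zip(ss,ce) if a[4]>50][1:])
k=max(cv2.findContours(m,0,2)[0],key=cv2.contourArea)
P=np.array([onz(c,*p[0],.059)[:2] for p in k]).astype(np.float32)*1000
print(cv2.minAreaRect(P))
x,y,w,h=cv2.boundingRect(k)
crop(c,x-10,y-10,w+20,h+20,5,"w2.png")
for i,(a,b) in enumerate(zip(ss,ce)):
    if i and 50<a[4]<800: print("top?",onz(c,*b,.114))
```

```text
t 3.1 p [ 0.6727 -0.0048  0.2743] yaw -79.04 down [ 0.002  -0.0006 -1.    ] F [0.64 0.73 0.68] T [ 0.007  0.016 -0.033] w 0.0868
[([np.int32(283), np.int32(166), np.int32(55), np.int32(70), np.int32(3458)], array([310.6923, 200.1466]))]
((680.9393310546875, 6.601245880126953), (79.82465362548828, 61.53818130493164), 11.055536270141602)
```

View pics/w2.png

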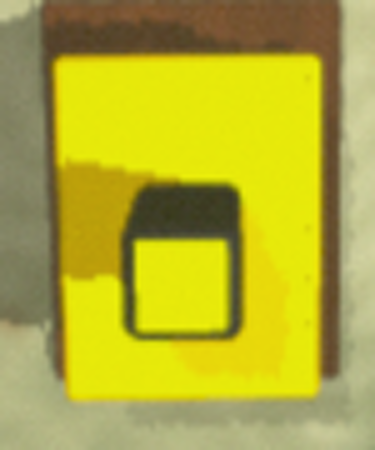

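Run:
```python
from h import *
c=cam("wrist"); st()
print(onz(c,309,213.2,.114)); go([.6785,.006,.114])
```

```text
t 3.15 p [ 0.6728 -0.0048  0.2745] yaw -79.04 down [ 2.6e-03 -5.0e-04 -1.0e+00] F [-0.11 -0.67  1.17] T [ 0.013 -0.009 -0.016] w 0.087
[0.67968363 0.00617491 0.114     ]
tool delta [-0.0097  0.1606  0.0072]
```

Request:
arm_command(
  targets=[
    [[-0.005,0.01,0.004,0,0,0],[-0.005,0.02,0.003,0,0,0],[0,0.025,0,0,0,0],[0,0.025,0,0,0,0],[0,0.025,0,0,0,0],[0,0.02,0,0,0,0],[0,0.01,0,0,0,0],[0,0,0,0,0,0],[0,0,0,0,0,0]],
  ],
)

```text
time: 3.9
ee_pos: [0.6776, 0.0076, 0.1382]
eef_rot: [-0.546, 0.449, -0.45, 0.546]
ft_force: [-0.2, 0.1, 1.3]
width: 0.0871
```

Run:
```python
from h import *
st();go([.6785,.006,.067])
c=cam("wrist");cv2.imwrite("pics/w3.png",c["pixels"])
```

```text
t 3.9 p [0.6776 0.0076 0.1382] yaw -78.95 down [ 5.e-04  1.e-04 -1.e+00] F [-0.19  0.11  1.28] T [-0.053  0.025 -0.006] w 0.0871
tool delta [0.0018 0.0712 0.0006]
```

View pics/w3.png

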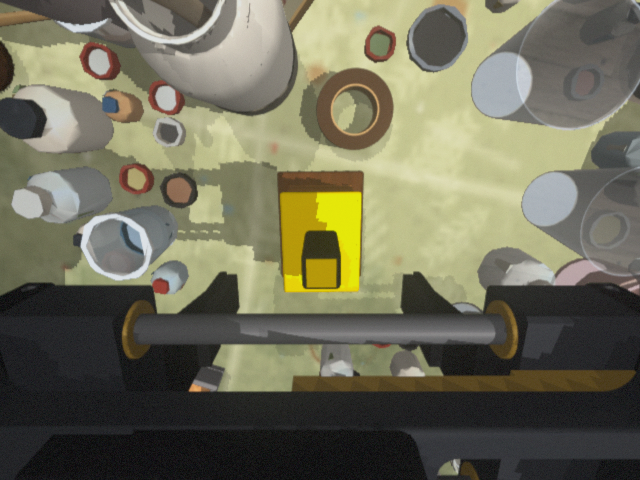

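The handle top is at (321,273), centred between the fingers, and the sides are clear.

Run:
```python
from h import *
c=cam("wrist"); st()
X=onz(c,321,273,.114);print(X); go([X[0],X[1],.067])
```

```text
t 4.0 p [0.6783 0.0078 0.1395] yaw -78.95 down [ 2.8e-03  2.0e-04 -1.0e+00] F [-1.26 -0.08 -0.94] T [ 0.06  -0.017  0.043] w 0.0871
[0.67972388 0.00616381 0.114     ]
tool delta [0.0019 0.0725 0.0009]
```

Request:
arm_command(
  targets=[
    [[0.001,0.015,0.001,0,0,0],[0.0005,0.02,0,0,0,0],[0,0.02,0,0,0,0],[0,0.01,0,0,0,0],[0,0.005,0,0,0,0],[0,0,0,0,0,0],[0,0,0,0,0,0],[0,0,0,0,0,0]],
  ],
)

```text
time: 4.67
ee_pos: [0.6794, 0.0065, 0.069]
eef_rot: [-0.545, 0.449, -0.45, 0.546]
ft_force: [0.8, 0.1, -0.3]
width: 0.0869
```

Run:
```python
from h import *
st()
c=cam("side");crop(c,330,200,140,120,5,"d4.png")
```

```text
t 4.67 p [0.6794 0.0065 0.069 ] yaw -78.94 down [ 2.2e-03  1.0e-04 -1.0e+00] F [ 0.77  0.1  -0.26] T [-0.028  0.001  0.017] w 0.0869
```

View pics/d4.png

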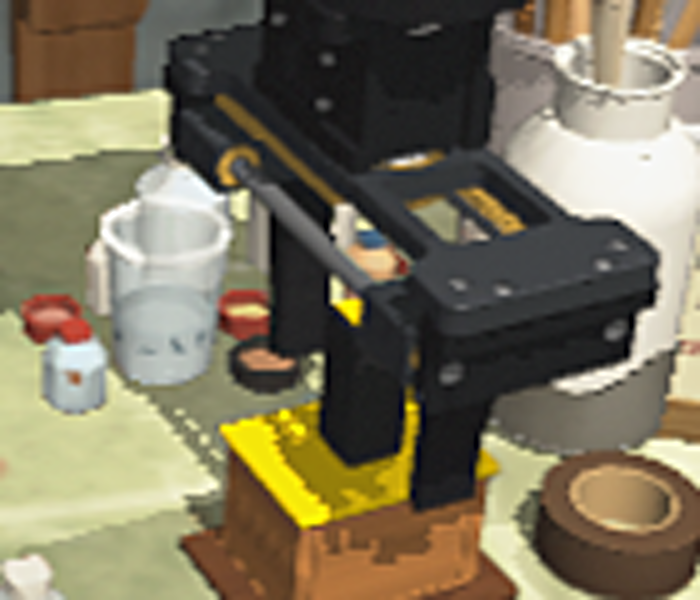

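The fingers straddle the handle symmetrically, with tips just above the flange. Closing.

Request:
arm_command(
  targets=[
    [[0,0,0,0,0,0],[0,0,0,0,0,0],[0,0,0,0,0,0],[0,0,0,0,0,0],[0,0,0,0,0,0],[0,0,0,0,0,0],[0,0,0,0,0,0],[0,0,0,0,0,0]],
  ],
  hand=0,
  grip_force=45,
)

```text
time: 5.38
ee_pos: [0.6785, 0.0063, 0.0675]
eef_rot: [0.546, -0.449, 0.45, -0.546]
ft_force: [-0.4, 0.2, 0.6]
width: 0.042
```

Run:
```python
from h import *
st()
c=cam("side");crop(c,330,200,140,120,5,"d5.png")
```

```text
t 5.38 p [0.6785 0.0063 0.0675] yaw -78.94 down [-0.e+00 -1.e-04 -1.e+00] F [-0.45  0.16  0.62] T [0.025 0.016 0.039] w 0.042
```

Still closing (42 mm).

Request:
arm_command(
  targets=[
    [[0,0,0,0,0,0],[0,0,0,0,0,0],[0,0,0,0,0,0],[0,0,0,0,0,0],[0,0,0,0,0,0],[0,0,0,0,0,0]],
  ],
)

```text
time: 5.93
ee_pos: [0.6785, 0.0064, 0.0676]
eef_rot: [-0.546, 0.449, -0.449, 0.546]
ft_force: [0.2, -0.4, 0.6]
width: 0.0239
```

Run:
```python
from h import *
st()
```

```text
t 5.93 p [0.6785 0.0064 0.0676] yaw -78.94 down [ 0. -0. -1.] F [ 0.16 -0.44  0.61] T [ 0.113  0.039 -0.033] w 0.0239
```

Run:
```python
from h import *
np.set_printoptions(precision=4,suppress=True)
S=cam("scene")
D=cam("side")
A=cv2.imread("pics/scene0.png");B=cv2.imread("pics/side0.png")
a=cv2.resize(A[120:245,225:285],None,fx=6,fy=6,interpolation=2);b=cv2.resize(B[175:275,250:300],None,fx=7,fy=7,interpolation=2)
H=750;cv2.imwrite("pics/ears.png",np.hstack([a,cv2.copyMakeBorder(b,0,50,0,0,0)])[:600])
for n,c,I in(("S",S,A),("D",D,B)):
    hsv=cv2.cvtColor(I,cv2.COLOR_BGR2HSV); m=cv2.inRange(hsv,(98,110,60),(115,255,255)); m[:, :225]=0;m[:,300:]=0;m[:120]=0;m[300:]=0
    k,l,ss,ce=cv2.connectedComponentsWithStats(m)
    for s_,e in zip(ss[1:],ce[1:]):
        if s_[4]>4: print(n,s_,e)
```

```text
S [251 215   9  16  96] [255.7708 224.2708]
S [239 216   2  14  19] [239.7368 222.8947]
D [272 210   2   5   7] [272.7143 212.4286]
D [269 241   9  14  83] [273.6988 247.9398]
```

View pics/ears.png

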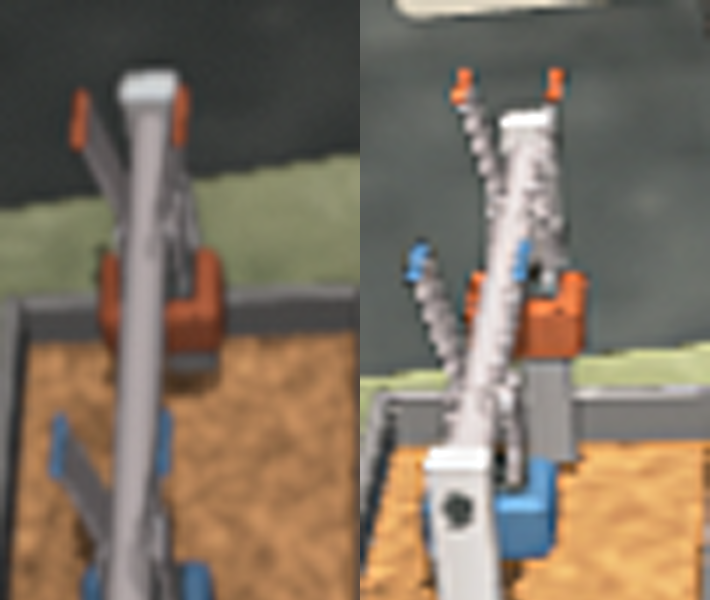

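Run:
```python
from h import *
np.set_printoptions(precision=4,suppress=True)
S=cam("scene");D=cam("side")
L=tri(S,(235,194.2),D,(258.4,212.4));R=tri(S,(252.5,193.8),D,(273.3,212.4))
print(L,R,(L+R)/2,np.linalg.norm(L-R), np.degrees(np.arctan2(*(R-L)[1::-1])))
for c,p in((S,(243.7,194)),(D,(265.9,212.4))): print(onz(c,*p,.157))
a=np.array([.4489,.0991]);d=np.array([.0352,.2046]);d/=np.linalg.norm(d)
m=((L+R)/2)[:2]; t=(m-a)@d; print("along rail from near post",t,"rail pt",a+t*d,"off",m-a-t*d)
st()
```

```text
[0.4449 0.1542 0.1609] [0.4714 0.1495 0.1604] [0.4581 0.1518 0.1606] 0.026939293715634548 -10.028254609757282
[0.4584 0.1548 0.157 ]
[0.458  0.1593 0.157 ]
along rail from near post 0.053527177984378296 rail pt [0.458  0.1519] off [ 0.0002 -0.    ]
t 6.13 p [0.6785 0.0064 0.0675] yaw -78.93 down [-0. -0. -1.] F [-0.81  0.25 -0.6 ] T [ 0.103  0.    -0.033] w 0.0234
```

Request:
arm_command(
  targets=[
    [[0,-0.01,0,0,0,0],[0,-0.02,0,0,0,0],[0,-0.03,0,0,0,0],[0,-0.03,0,0,0,0],[0,-0.03,0,0,0,0],[0,-0.03,0,0,0,0],[0,-0.03,0,0,0,0],[0,-0.03,0,0,0,0],[0,-0.02,0,0,0,0],[0,-0.01,0,0,0,0],[0,0,0,0,0,0]],
  ],
)

```text
time: 7.05
ee_pos: [0.6792, 0.0066, 0.3104]
eef_rot: [-0.545, 0.448, -0.451, 0.547]
ft_force: [-0.1, -0.4, -1.7]
width: 0.0238
```

Run:
```python
from h import *
st()
c=cam("scene");d=cam("side");crop(c,330,130,180,200,3,"s6.png");crop(d,330,150,180,200,3,"d6.png")
cv2.imwrite("pics/lift.png",cv2.resize(np.hstack([cv2.imread("pics/s6.png"),cv2.imread("pics/d6.png")]),(800,444)))
```

```text
t 7.05 p [0.6792 0.0066 0.3104] yaw -78.94 down [ 4.e-03  2.e-04 -1.e+00] F [-0.08 -0.36 -1.72] T [ 0.039 -0.077 -0.003] w 0.0238
```

View pics/lift.png

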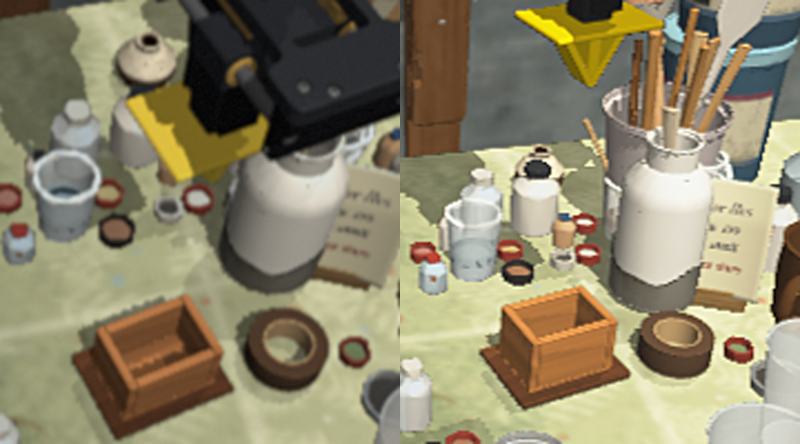

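The wedge is held level, and the empty holder stays in place. Next I move to above the rack, turning to the rail's direction.

Request:
arm_command(
  targets=[
    [[-0.01,0,-0.01,0,0,0],[-0.02,0,-0.02,0,0,0],[-0.03,0,-0.03,0,0,0],[-0.03,0,-0.03,0,0,0],[-0.03,0,-0.03,0,0,0],[-0.03,0,-0.03,0,0,0],[-0.02,0,-0.02,0,0,0],[-0.015,0,-0.015,0,4,0],[0,0,0,0,6,0],[0,0,0,0,6,0],[0,0,0,0,4,0],[0,0,0,0,1.2,0]],
  ],
)

```text
time: 8.15
ee_pos: [0.4632, 0.1502, 0.3058]
eef_rot: [-0.454, 0.543, -0.543, 0.452]
ft_force: [-0.3, -0.3, -1.8]
width: 0.0234
```

Request:
arm_command(
  targets=[
    [[0,0,0,0,0,0],[0,0,0,0,0,0],[0,0,0,0,0,0]],
  ],
)

```text
time: 8.4
ee_pos: [0.4638, 0.1506, 0.307]
eef_rot: [-0.455, 0.542, -0.542, 0.454]
ft_force: [-0.0, -0.4, -1.5]
width: 0.0236
```

Run:
```python
from h import *
st();go([.4585,.1535,.25])
c=cam("wrist");cv2.imwrite("pics/w4.png",c["pixels"])
for n in("scene","side"):
    c=cam(n);crop(c,190,80,180,210,3,n+"4.png")
cv2.imwrite("pics/ov.png",cv2.resize(np.hstack([cv2.imread("pics/scene4.png"),cv2.imread("pics/side4.png")]),(800,466)))
```

```text
t 8.4 p [0.4638 0.1506 0.307 ] yaw -100.03 down [-9.e-04 -1.e-04 -1.e+00] F [-0.   -0.38 -1.49] T [ 0.054  0.032 -0.05 ] w 0.0236
tool delta [-0.002   0.057  -0.0057]
```

View pics/w4.png

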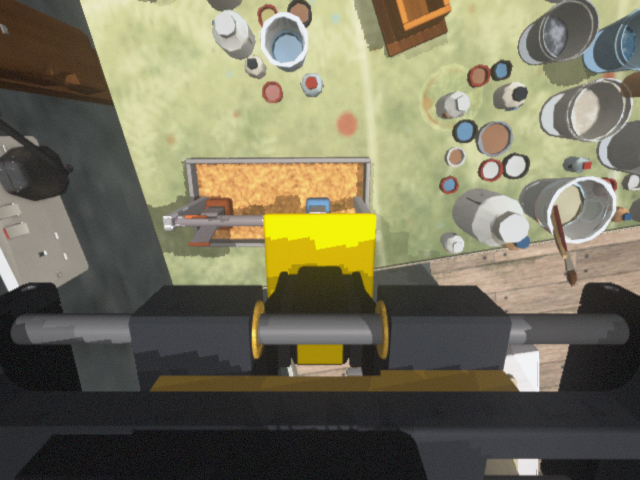

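View pics/ov.png

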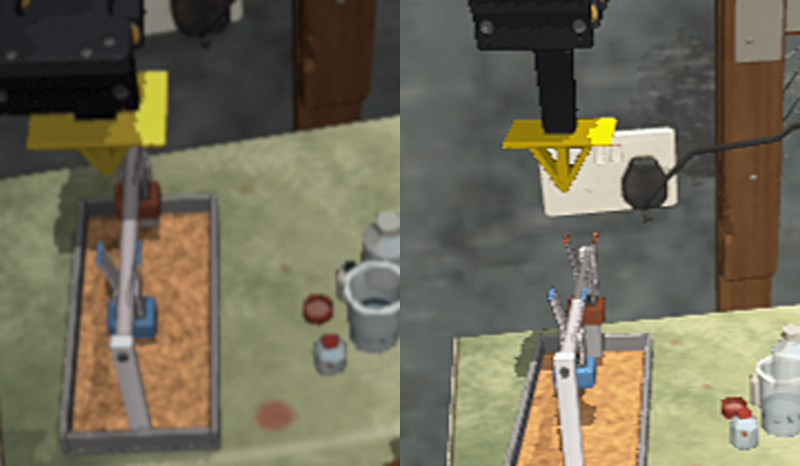

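The wedge hangs above the blue clip and the views are clear. I'll lower it to about 20 mm over the ears and compare tip and ears in the same pictures.

Request:
arm_command(
  targets=[
    [[0,0.01,-0.003,0,0,0],[-0.002,0.02,-0.003,0,0,0],[0,0.02,0,0,0,0],[0,0.015,0,0,0,0],[0,0.005,0,0,0,0],[0,0,0,0,0,0],[0,0,0,0,0,0],[0,0,0,0,0,0]],
  ],
)

```text
time: 9.22
ee_pos: [0.4589, 0.1539, 0.2385]
eef_rot: [0.453, -0.542, 0.542, -0.454]
ft_force: [0.6, 0.6, -0.6]
width: 0.0237
```

Run:
```python
from h import *
st()
c=cam("scene");c2=cam("side")
a=cv2.resize(c["pixels"][125:225,215:280],None,fx=6,fy=6,interpolation=2)
b=cv2.resize(c2["pixels"][150:250,230:297],None,fx=6,fy=6,interpolation=2)
o=np.hstack([a,b]);print(o.shape);cv2.imwrite("pics/ov2.png",o)
```

```text
t 9.22 p [0.4589 0.1539 0.2385] yaw -100.13 down [ 1.4e-03  3.0e-04 -1.0e+00] F [ 0.57  0.57 -0.64] T [ 0.007  0.043 -0.011] w 0.0237
(600, 792, 3)
```

View pics/ov2.png

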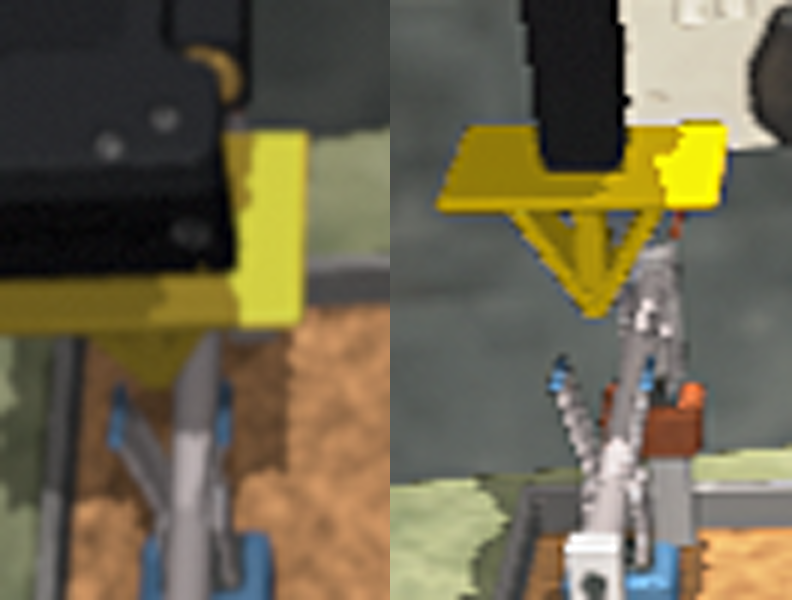

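Run:
```python
from h import *
np.set_printoptions(precision=4,suppress=True)
S=cam("scene");D=cam("side");s,M=st()
fs=lambda u,v:(215+u/6,125+v/6); fd=lambda u,v:(230+(u-390)/6,150+v/6)
rd=np.array([.1695,.9855,0]); rx=np.array([.9855,-.1695,0])
T=tri(S,fs(155,387),D,fd(596,315)); print("tip near",T,"centre",T+.012*rd)
for n,c,f,p in(("S",S,fs,[(155,387),(171,414),(120,415),(222,413)]),("D",D,fd,[(596,315),(603,373),(560,375),(647,372)])):
    print(n,"tip",onz(c,*f(*p[0]),s["ee_pos"][2]-.0556)+.012*rd,"earmid",onz(c,*f(*p[1]),.157))
    t=s["ee_pos"]-[0,0,.0556]
    print("pred tip near/far px crop",(proj(c,t-.012*rd)-np.array(f(0,0)))*6,(proj(c,t+.012*rd)-np.array(f(0,0)))*6)
L=tri(S,fs(120,415),D,fd(560,375));R=tri(S,fs(222,413),D,fd(647,372));print(L,R,(L+R)/2)
```

```text
t 9.42 p [0.4587 0.1538 0.2381] yaw -100.14 down [ 0.001   0.0001 -1.    ] F [-0.5   0.41 -0.53] T [0.067 0.075 0.011] w 0.0236
tip near [0.4562 0.1396 0.1865] centre [0.4582 0.1514 0.1865]
S tip [0.4581 0.1548 0.1825] earmid [0.4581 0.1549 0.157 ]
pred tip near/far px crop [158.1122 389.6118] [162.4977 315.3502]
D tip [0.4585 0.16   0.1825] earmid [0.4573 0.1605 0.157 ]
pred tip near/far px crop [598.2548 323.6623] [606.3091 289.9176]
[0.4448 0.1546 0.1605] [0.4706 0.1484 0.1618] [0.4577 0.1515 0.1612]
```

Tip centre (458.2, 151.4) and ear midpoint (457.7, 151.5) agree to within 1 mm in the same views. Descending.

Request:
arm_command(
  targets=[
    [[0,0.008,0,0,0,0],[0,0.012,0,0,0,0],[0,0.01,0,0,0,0],[0,0.006,0,0,0,0],[0,0.003,0,0,0,0],[0,0.003,0,0,0,0],[0,0.003,0,0,0,0],[0,0,0,0,0,0]],
  ],
)

```text
time: 10.08
ee_pos: [0.4584, 0.1537, 0.1922]
eef_rot: [-0.454, 0.542, -0.542, 0.454]
ft_force: [0.0, 0.0, -0.6]
width: 0.0239
```

Run:
```python
from h import *
st()
c=cam("scene");c2=cam("side");st()
a=cv2.resize(c["pixels"][125:225,215:280],None,fx=6,fy=6,interpolation=2)
b=cv2.resize(c2["pixels"][170:270,230:297],None,fx=6,fy=6,interpolation=2)
o=np.hstack([a,b]);print(o.shape);cv2.imwrite("pics/ov3.png",o)
```

```text
t 10.08 p [0.4584 0.1537 0.1922] yaw -100.13 down [-2.e-04 -1.e-04 -1.e+00] F [ 0.04  0.01 -0.63] T [ 0.067  0.055 -0.013] w 0.0239
t 10.18 p [0.4585 0.1537 0.1927] yaw -100.14 down [ 2.e-04  0.e+00 -1.e+00] F [ 0.53 -0.04 -0.41] T [ 0.066  0.073 -0.001] w 0.0237
(600, 792, 3)
```

View pics/ov3.png

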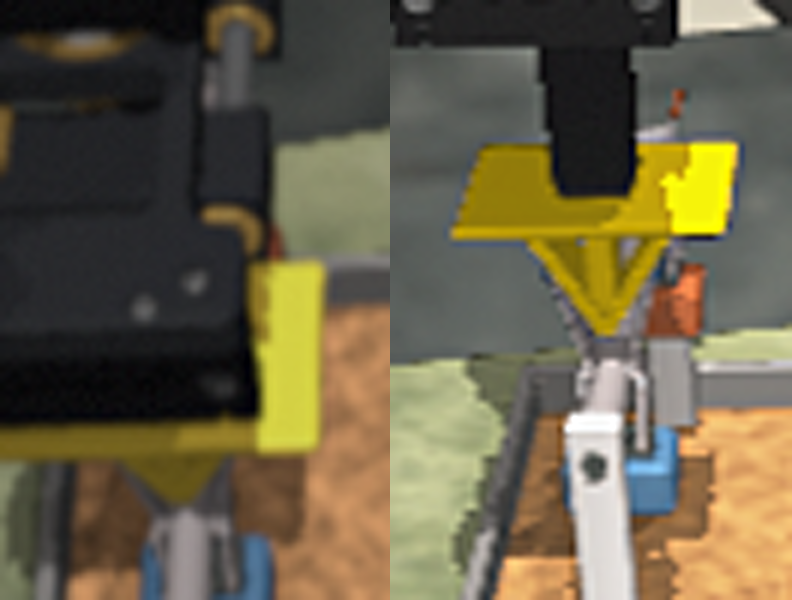

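The tip is seated between the ears, centred over the rail, with little force so far. I'll continue in small steps.

Request:
arm_command(
  targets=[
    [[0,0.002,0,0,0,0],[0,0.002,0,0,0,0],[0,0.002,0,0,0,0],[0,0.001,0,0,0,0],[0,0,0,0,0,0],[0,0,0,0,0,0]],
  ],
)

```text
time: 10.68
ee_pos: [0.4583, 0.1537, 0.1854]
eef_rot: [-0.454, 0.542, -0.542, 0.454]
ft_force: [-0.6, 0.0, -1.2]
width: 0.0238
```

Run:
```python
from h import *
st()
c2=cam("side");st()
cv2.imwrite("pics/ov4.png",cv2.resize(c2["pixels"][170:320,210:320],None,fx=4,fy=4,interpolation=2))
```

```text
t 10.68 p [0.4583 0.1537 0.1854] yaw -100.14 down [-3.e-04 -1.e-04 -1.e+00] F [-0.64  0.05 -1.17] T [0.016 0.068 0.026] w 0.0238
t 10.73 p [0.4584 0.1537 0.1855] yaw -100.14 down [-0.e+00 -1.e-04 -1.e+00] F [-0.63 -0.22 -1.46] T [ 0.055  0.042 -0.059] w 0.024
```

View pics/ov4.png

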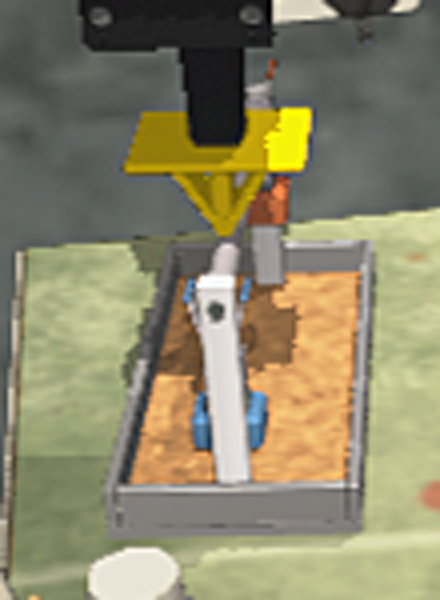

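The blue piece has dropped and sits upright in the tray. The terracotta piece is still hanging. Retract upwards.

Request:
arm_command(
  targets=[
    [[0,-0.01,0,0,0,0],[0,-0.02,0,0,0,0],[0,-0.03,0,0,0,0],[0,-0.03,0,0,0,0],[0,-0.025,0,0,0,0],[0,-0.01,0,0,-4,0],[0,0,0,0,-6,0],[0,0,0,0,-6,0],[0,0,0,0,-4,0],[0,0,0,0,-1.2,0]],
  ],
)

```text
time: 11.57
ee_pos: [0.4584, 0.1539, 0.3114]
eef_rot: [-0.546, 0.448, -0.449, 0.547]
ft_force: [0.9, 0.5, -1.1]
width: 0.024
```

Request:
arm_command(
  targets=[
    [[0.01,0,0.01,0,0,0],[0.02,0,0.02,0,0,0],[0.03,0,0.03,0,0,0],[0.03,0,0.03,0,0,0],[0.03,0,0.03,0,0,0],[0.03,0,0.03,0,0,0],[0.02,0,0.02,0,0,0],[0.01,0,0.01,0,0,0],[0,0,0,0,0,0],[0,0,0,0,0,0],[0,0,0,0,0,0]],
  ],
)

```text
time: 12.48
ee_pos: [0.6668, 0.0139, 0.3106]
eef_rot: [-0.546, 0.45, -0.449, 0.546]
ft_force: [0.4, 1.2, -1.4]
width: 0.0238
```

Run:
```python
from h import *
st();go([.6785,.0064,.0676])
```

```text
t 12.48 p [0.6668 0.0139 0.3106] yaw -78.96 down [-2.e-04  3.e-04 -1.e+00] F [ 0.37  1.2  -1.42] T [ 0.039  0.061 -0.019] w 0.0238
tool delta [0.0096 0.243  0.01  ]
```

Request:
arm_command(
  targets=[
    [[0.005,0.01,0.005,0,0,0],[0.0046,0.02,0.005,0,0,0],[0,0.03,0,0,0,0],[0,0.03,0,0,0,0],[0,0.03,0,0,0,0],[0,0.025,0,0,0,0],[0,0.015,0,0,0,0],[0,0.01,0,0,0,0],[0,0,0,0,0,0],[0,0,0,0,0,0],[0,0,0,0,0,0]],
  ],
)

```text
time: 13.4
ee_pos: [0.6795, 0.006, 0.1422]
eef_rot: [-0.545, 0.449, -0.45, 0.546]
ft_force: [0.0, -1.3, -0.8]
width: 0.0238
```

Run:
```python
from h import *
st();go([.6785,.0064,.0676])
c2=cam("side");c=cam("scene")
a=c["pixels"][210:335,340:460];b=c2["pixels"][230:355,340:460]
cv2.imwrite("pics/ret.png",cv2.resize(np.hstack([a,b]),None,fx=3.3,fy=3.3,interpolation=2))
```

```text
t 13.4 p [0.6795 0.006  0.1422] yaw -78.93 down [ 0.0024 -0.     -1.    ] F [ 0.02 -1.27 -0.8 ] T [0.05  0.017 0.006] w 0.0238
tool delta [-0.0006  0.0746 -0.0011]
```

View pics/ret.png

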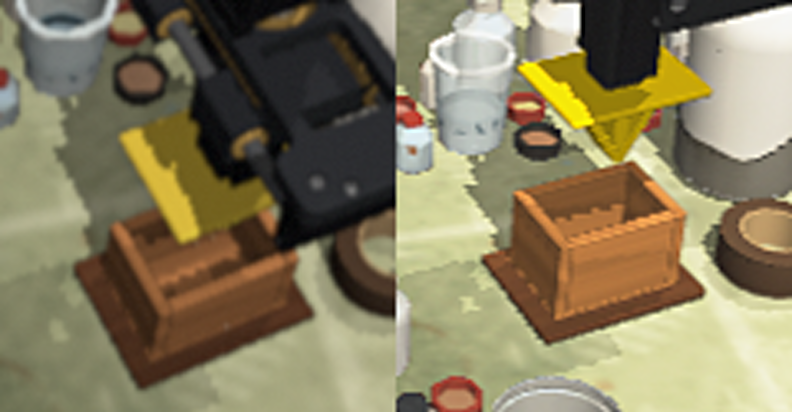

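The wedge is above the holder and aligned with it. Lowering to just above the rest height.

Request:
arm_command(
  targets=[
    [[0,0.01,0,0,0,0],[0,0.015,0,0,0,0],[0,0.015,0,0,0,0],[0,0.015,0,0,0,0],[0,0.01,0,0,0,0],[0,0.005,0,0,0,0],[0,0,0,0,0,0],[0,0,0,0,0,0],[0,0,0,0,0,0],[0,0,0,0,0,0]],
  ],
)

```text
time: 14.33
ee_pos: [0.6794, 0.0059, 0.0716]
eef_rot: [-0.546, 0.449, -0.45, 0.546]
ft_force: [1.3, 0.3, -0.6]
width: 0.0238
```

Run:
```python
from h import *
st();go([.6785,.0064,.0676])
c2=cam("side");st()
cv2.imwrite("pics/ret2.png",cv2.resize(c2["pixels"][230:355,340:460],None,fx=4.5,fy=4.5,interpolation=2))
```

```text
t 14.33 p [0.6794 0.0059 0.0716] yaw -78.94 down [ 0.0016 -0.     -1.    ] F [ 1.34  0.28 -0.57] T [-0.031 -0.047 -0.07 ] w 0.0238
tool delta [-0.0007  0.004  -0.0008]
t 14.38 p [0.6793 0.0058 0.0715] yaw -78.94 down [ 1.4e-03 -1.0e-04 -1.0e+00] F [ 0.82  0.68 -1.51] T [ 0.004  0.013 -0.033] w 0.0242
```

View pics/ret2.png

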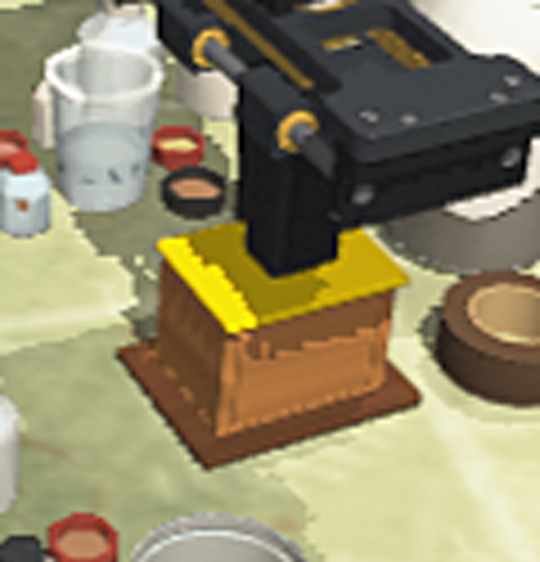

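Nearly seated, about 4 mm to go.

Request:
arm_command(
  targets=[
    [[-0.0007,0.0015,-0.0008,0,0,0],[0,0.0015,0,0,0,0],[0,0.0009,0,0,0,0],[0,0,0,0,0,0],[0,0,0,0,0,0],[0,0,0,0,0,0]],
  ],
)

```text
time: 14.88
ee_pos: [0.678, 0.0065, 0.0675]
eef_rot: [-0.546, 0.449, -0.45, 0.546]
ft_force: [-3.6, 0.2, 5.8]
width: 0.0236
```

Run:
```python
from h import *
st();go([.6785,.0064,.0676])
```

```text
t 14.88 p [0.678  0.0065 0.0675] yaw -78.93 down [ 5.e-04 -1.e-04 -1.e+00] F [-3.62  0.19  5.8 ] T [-0.087  0.715 -0.063] w 0.0236
tool delta [ 0.0002 -0.0001  0.0005]
```

Request:
arm_command(
  targets=[
    [[0,0,0,0,0,0],[0,0,0,0,0,0],[0,0,0,0,0,0],[0,0,0,0,0,0],[0,0,0,0,0,0],[0,0,0,0,0,0],[0,0,0,0,0,0]],
  ],
  hand=0.7,
)

```text
time: 15.47
ee_pos: [0.6778, 0.0063, 0.0666]
eef_rot: [0.546, -0.449, 0.449, -0.546]
ft_force: [0.3, 0.7, -0.5]
width: 0.0583
```

Run:
```python
from h import *
st()
c2=cam("side");st()
cv2.imwrite("pics/ret3.png",cv2.resize(c2["pixels"][230:355,340:460],None,fx=4.5,fy=4.5,interpolation=2))
```

```text
t 15.47 p [0.6778 0.0063 0.0666] yaw -78.94 down [-0. -0. -1.] F [ 0.3   0.68 -0.5 ] T [ 0.011 -0.047  0.003] w 0.0583
t 15.52 p [0.6778 0.0063 0.0666] yaw -78.94 down [ 0. -0. -1.] F [ 0.55 -0.81 -0.81] T [-0.001  0.008 -0.001] w 0.0596
```

View pics/ret3.png

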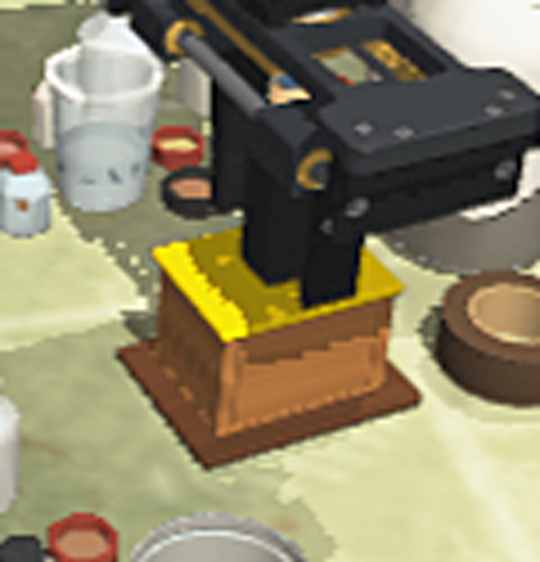

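The wedge is free and flat on the rim, and the fingers are open. Raise clear.

Request:
arm_command(
  targets=[
    [[0,-0.01,0,0,0,0],[0,-0.02,0,0,0,0],[0,-0.03,0,0,0,0],[0,-0.03,0,0,0,0],[0,-0.03,0,0,0,0],[0,-0.03,0,0,0,0],[0,-0.03,0,0,0,0],[0,-0.03,0,0,0,0],[0,-0.02,0,0,0,0],[0,-0.01,0,0,0,0],[0,0,0,0,0,0],[0,0,0,0,0,0]],
  ],
)

```text
time: 16.52
ee_pos: [0.6777, 0.0064, 0.3061]
eef_rot: [0.546, -0.449, 0.449, -0.546]
ft_force: [-0.2, 0.7, -1.5]
width: 0.0608
```

Run:
```python
from h import *
st()
d=cam("side");S=cam("scene");st()
a=cv2.resize(S["pixels"][110:335,195:460],None,fx=1.5,fy=1.5,interpolation=2);b=cv2.resize(d["pixels"][150:375,195:460],None,fx=1.5,fy=1.5,interpolation=2)
cv2.imwrite("pics/fin.png",np.hstack([a,b]))
m,s_,ce=big(mask(d,(22,150,90),(35,255,255)));print(s_,ce)
c=cam("wrist");cv2.imwrite("pics/finw.png",c["pixels"])
k=max(cv2.findContours(mask(c,(22,150,90),(35,255,255)),0,2)[0],key=cv2.contourArea)
print(cv2.minAreaRect(np.array([onz(c,*p[0],.059)[:2] for p in k]).astype(np.float32)*1000))
```

```text
t 16.52 p [0.6777 0.0064 0.3061] yaw -78.93 down [-3.e-04 -1.e-04 -1.e+00] F [-0.15  0.73 -1.49] T [ 0.001 -0.009  0.02 ] w 0.0608
t 16.62 p [0.6773 0.0062 0.3047] yaw -78.93 down [-2.6e-03 -3.0e-04 -1.0e+00] F [ 0.39 -0.85 -0.82] T [0.028 0.049 0.042] w 0.061
[374 276  56  30 768] [400.515625   291.94401042]
((680.3523559570312, 6.0822296142578125), (78.94734954833984, 61.666297912597656), 11.024230003356934)
```

View pics/fin.png

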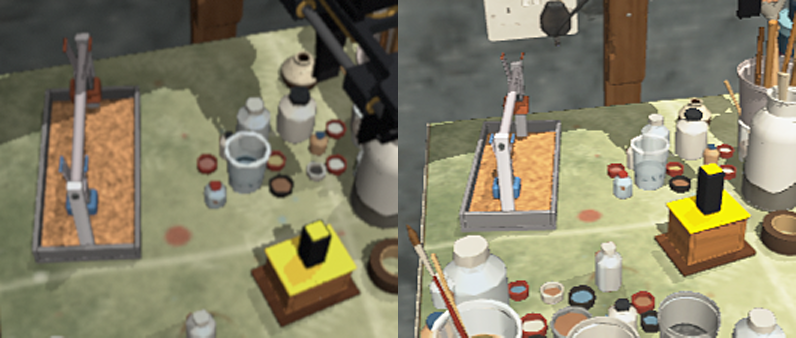

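View pics/finw.png

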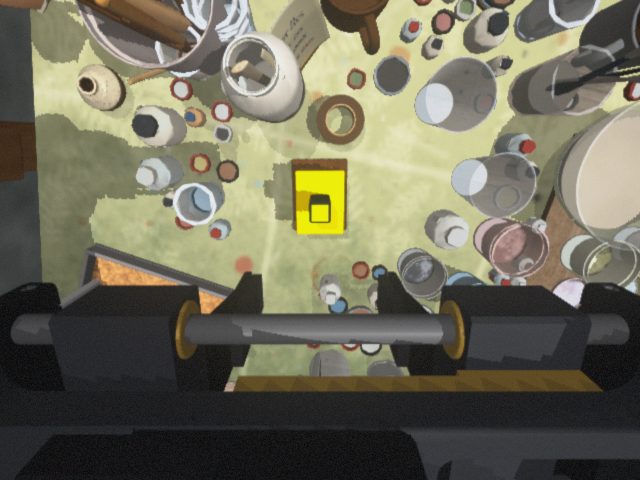

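The wedge is back in its holder: the side-view yellow box is the same as at the start (374,276,56x30), and yaw is 11.0° as before. The blue piece is in the tray, and the terracotta piece still hangs on the rail. The robot touches nothing, so I'm handing in.

```bash
python3 -c "
from h import *
print(r.close_job())"
```

```text
the job is handed in; nothing more can be done
None
```

I spread the blue piece's clip with the yellow wedge, and the piece dropped into the tray. The wedge is back in its holder and the job is handed in, at about 16.7 s of the 46 s allowed.

- **Clip and drop:** With the tip between the ears, I lowered the wedge until its tip was about 4 mm above the rail's top. The wrist force stayed under about 2 N. In the side view the blue piece sat upright in the tray. Only the wedge went near the clip.
- **Wedge:** It is flat on the holder's rim. Its yellow outline in the side view has the same box as at the start, its yaw is 11.0° as before, and the wrist view puts it within 1 mm of where it was.
- **Terracotta piece:** It still hangs on the rail where it was.
- **Robot:** The gripper is open and about 0.24 m above the grasp height, touching nothing. The largest force I read was about 7 N, when the wedge came to rest on the rim.
- **Disagreements:** Heights found across the two views came out about 4 mm too high, for the wedge tip and the ears alike, so I aimed by their difference in the same pictures. The measured tool position also wandered by 1 to 2 mm while settling. No check failed.

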